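# Release the orange caster wheel from the gravity dispenser

### The arm

A 6-joint arm with a two-finger parallel gripper is mounted at the origin on the work surface. World frame = base frame: x ahead of the robot, y to its left, z up, the work surface at z = 0. Lengths are in m, angles in rad, forces in N, time in s.
With the tool pointing down it reaches from about 0.35 to 0.975 m from the base axis. Payload 4.9 kg.
Tool frame: the origin (TCP) lies on the mounting face of the last link; the fingertips stand 173 mm ahead of it and the grasp point (between the pads) lies 155 mm ahead of it; z points along the fingers, y is the line along which they close (so a half turn about z gives the same grasp; the last joint's range is limited). The gripper opens to 85 mm and grips with 20 to 120 N. Pads are 22 mm wide; open, the fingers measure 114 mm over their backs; the gripper's body (76 mm by 85 mm) begins 54 mm behind the grasp point. The pads swing forward as they close: fully open they stand 13 mm farther back than shut.
Start: joints at [-1.277, 0.053, 1.613, -0, 1.476, -0.119], TCP at [0.251, -0.572, 0.405] pointing down, gripper open.
Joint ranges: [-3.01, 3.01], [-1.01, 2.22], [0.06, 2.58], [-1.02, 4.17], [0.09, 2.62], [-3.14, 3.14]. Speed limits (rad/s): [2.57, 2.57, 3.14, 3.14, 3.14, 3.14].

### API

Orientations are given as a rotation vector (axis times angle).
In Python, from station import monitor, eyes, finish_job gives the robot as it stands. The module is installed in compiled form; this text tells all that it offers.
- The arm moves only by the tool step_arm, never from a script. Its argument "commands" is a list of rows, each a list of 3 entries, a list of its own where there are three numbers: the opening in per cent of the stroke, from 0 (shut) to 100 (fully open), then the shift along the tool's x, y, z in mm, then the turn about the tool's z in degrees. In form: [[hand, [x, y, z], yaw], ...]. A call has 1 to 12 rows; each row is the pose to reach, as a shift and turn from the pose commanded when the call began, along the tool's axes at that moment; what a row does not reach only later rows make up. A row lasts 1/8 s, in which the tool goes at most 62.5 mm and 10.7 degrees, less where a joint would pass 70% of its speed; a pose out of reach is approached as far as the arm can. A call with a gripper value outside its range is refused whole. The fingers move at their own pace and stop on an object; "squeeze" is the grip in N (left out, the last holds). Time passes only in rows, so rows that repeat a pose let the fingers close. It gives the time, the measured TCP pose, the force, the opening and the grip force at its end, in the units of the state.
- monitor.get_obs(): the state, without advancing time (a new reading comes with each control period).
- eyes.get_image(name): name is "side" or "top"; returns the picture (400x640x3 uint8, red, green, blue); there is no depth.
- eyes.camera_info(name): a dict with "camera_matrix" (3x3 intrinsics, pixels), "extrinsics" (4x4, takes a point from camera to world coordinates). Camera axes: x right, y down, z forward; pixel columns grow to the right and rows downward; lengths in m; the calibration is good to about 2 mm. A picture is of the moment at which its call begins. camera_info takes no time and is no camera call.
- finish_job(): hands the job in; it is judged then, once.
The state is a dict: "t": time; "q": joint angles; "dq": joint speeds; "effort": joint torques, N m; "tool_pos": TCP position; "tool_rot": TCP orientation; "contact_force": force on the tool from outside, world axes, zero at the start; "wrist_torque": the same for the moment, N m; "opening": finger opening in m; "grip_force": force on a finger pad.
Only numpy, scipy, OpenCV 4.12 (cv2) and the standard library are available. Lean on these libraries where they do the work, as an engineer would, in place of code of your own. Each camera call takes 0.05 s, during which the arm holds its last target. There are 200 camera calls.

### The job

Without gripping anything, push the blue catch tray along its rail with the fingertips until it stands squarely in front of the lane that holds the orange caster wheel. Then press the yellow pad of that lane's rocking lever right down, so that its other end lifts the green gate, keep it down until the orange wheel has rolled into the tray, and let the lever come back up. Do not touch any wheel, do not press the other two levers, and leave everything else on the bench where it is.

Things in the scene. Friction and masses are not known exactly. Their poses are not given: they have to be found in the camera images.
- dispenser: Fixed three-lane dispenser, origin at bench level; x away from the robot (turned up to 0.2 rad), y across the lanes, z up. Lanes centred at y +75 (left), 0 (middle), -75 mm (right) slope down to -x, outlet lips at x -65 mm, 55 mm high. A wheel waits behind each green gate, colours in any order. Lever axles at x 30 mm. Only lifted gates rise above 126 mm (to 160 mm).
- tray_floor (a point): Centre of the inner floor, 15 mm above the bench, of the blue open catch tray: 74 (x) by 70 mm (y) outside, walls 4 mm, rim 49 mm above the bench; axes as the dispenser. It slides along y on a rail 8 mm high at dispenser x -102 mm, before the lanes, and starts near the right end, clear of all outlets. It catches a wheel if within 15 mm of the lane's middle.
- tray (a joint): How far the tray has slid, m: 0 at the rail's right end, growing to the left (dispenser +y), 0.235 at the left stop. The tray's middle is at dispenser y = value - 0.150, so it faces the right lane at 0.075, the middle at 0.150, the left at 0.225. About 2 N moves it, a little more when fast; it stays where it is left.
- pad_left (a point): Centre of the top of the left lane's yellow press pad, 44 (x) by 46 mm (y), 121 mm above the bench at rest, 91 mm fully down, at dispenser x 92 mm. It is the far end of a rocking frame; the axle lies 62 mm nearer the robot, 3 mm lower; the green gate hangs from the near end, 78 mm beyond the axle.
- lever_left (a joint): Tilt of the left lane's rocking lever, rad: 0 at rest (gate down), 0.5 with the pad pressed down to its stop (gate up). The gate lets the wheel pass from about 0.42. A spring returns it; the pad takes about 3 N to start and 7 N when fully down.
- pad_middle (a point): Centre of the top of the middle lane's yellow press pad, 44 (x) by 46 mm (y), 121 mm above the bench at rest, 91 mm fully down, at dispenser x 92 mm. It is the far end of a rocking frame; the axle lies 62 mm nearer the robot, 3 mm lower; the green gate hangs from the near end, 78 mm beyond the axle.
- lever_middle (a joint): Tilt of the middle lane's rocking lever, rad: 0 at rest (gate down), 0.5 with the pad pressed down to its stop (gate up). The gate lets the wheel pass from about 0.42. A spring returns it; the pad takes about 3 N to start and 7 N when fully down.
- pad_right (a point): Centre of the top of the right lane's yellow press pad, 44 (x) by 46 mm (y), 121 mm above the bench at rest, 91 mm fully down, at dispenser x 92 mm. It is the far end of a rocking frame; the axle lies 62 mm nearer the robot, 3 mm lower; the green gate hangs from the near end, 78 mm beyond the axle.
- lever_right (a joint): Tilt of the right lane's rocking lever, rad: 0 at rest (gate down), 0.5 with the pad pressed down to its stop (gate up). The gate lets the wheel pass from about 0.42. A spring returns it; the pad takes about 3 N to start and 7 N when fully down.
- orange_wheel_center (a point): Centre of the orange caster wheel, 40 mm diameter, 26 mm wide, about 80 g, standing on its tread in one of the lanes; its rolling axle lies along the point's y axis.
- white_wheel_center (a point): Centre of the white caster wheel, same size, waiting in another lane; to stay there.
- black_wheel_center (a point): Centre of the black caster wheel, same size, waiting in another lane; to stay there.
- jar: Glass jar with a red cap, 56 mm diameter, 75 mm tall, left of the dispenser. Leave alone. Origin under its centre.
- tape: Yellow tape ring lying flat, 90 mm across, 24 mm high, right of the dispenser. Leave alone. Origin under its centre.
- carton: Small closed carton, 110 x 75 x 60 mm. Leave alone. Origin under its centre.
- driver: Screwdriver lying on the bench. Leave alone.
- cup: White mug, 70 mm across, 85 mm tall. Leave alone. Origin under its centre.
- fuse_box: Small green plastic box, 60 x 40 x 28 mm. Leave alone. Origin under its centre.
- orange_wheel: The orange wheel as a body (for its speed); origin on its rim, 20 mm from its centre, so use the centre point for its position.
- white_wheel: The same wheel as a body; origin on its rim, so use its centre point.
- black_wheel: The same wheel as a body; origin on its rim, so use its centre point.

How it is judged:
On the way, in this order (a step that is already met when the one before it is completed fails the run):
1. the tray stands in front of the orange wheel's lane, within 15 mm, the wheel still behind its gate (x of orange_wheel_center in the frame of dispenser above -0.035 m and y of orange_wheel_center in the frame of tray_floor between -0.015 and 0.015 m), for 0.2 s.
2. the lever of the orange wheel's lane is pressed down, its gate lifted (((y of orange_wheel_center in the frame of dispenser between 0.038 and 0.112 m and value of joint lever_left above 0.38 rad) or (y of orange_wheel_center in the frame of dispenser between -0.037 and 0.037 m and value of joint lever_middle above 0.38 rad) or (y of orange_wheel_center in the frame of dispenser between -0.112 and -0.038 m and value of joint lever_right above 0.38 rad))), for 0.1 s.
3. the orange wheel is in the tray (x of orange_wheel_center in the frame of tray_floor between -0.033 and 0.033 m and y of orange_wheel_center in the frame of tray_floor between -0.031 and 0.031 m and z of orange_wheel_center in the frame of tray_floor between 0 and 0.035 m), for 0.2 s.
At the end, for the whole second after the job is handed in: The orange wheel rests in the tray (centre within 33 mm lengthways, 31 mm crossways of its middle, under 35 mm above its floor, slower than 0.05 m/s); levers up (below 0.06 rad); other wheels within 15 mm, loose things within 20 mm of their starts (all of step 3 and linear speed of orange_wheel below 0.05 m/s and value of joint each of lever_left, lever_middle, lever_right below 0.06 rad and distance of each of white_wheel_center, black_wheel_center from where it was at the start of the episode below 0.015 m and distance of each of jar, tape, carton, driver, cup, fuse_box from where it was at the start of the episode below 0.02 m); the robot touches nothing.
It fails at once if a wheel is touched by the robot (contact force between any of the fingers, the arm and orange_wheel above 0.3 N or contact force between any of the fingers, the arm and white_wheel above 0.3 N or contact force between any of the fingers, the arm and black_wheel above 0.3 N).
It fails at once if a wheel is lifted out of its lane (z of any of orange_wheel_center, white_wheel_center, black_wheel_center in the frame of dispenser above 0.105 m).
It fails at once if the lever of another lane is pressed (above 0.15 rad) ((not (y of orange_wheel_center in the frame of dispenser between 0.038 and 0.112 m) and value of joint lever_left above 0.15 rad) or (not (y of orange_wheel_center in the frame of dispenser between -0.037 and 0.037 m) and value of joint lever_middle above 0.15 rad) or (not (y of orange_wheel_center in the frame of dispenser between -0.112 and -0.038 m) and value of joint lever_right above 0.15 rad)).
It fails at once if the white or black wheel leaves its place (15 mm) (distance of any of white_wheel_center, black_wheel_center from where it was at the start of the episode above 0.015 m).
It fails at once if another thing on the bench is moved more than 20 mm (distance of any of jar, tape, carton, driver, cup, fuse_box from where it was at the start of the episode above 0.02 m).
It also fails if it takes over 51 s, if anything falls off the work surface, if the arm or the gripper's body presses on something with over 40 N, if the wrist force passes 120 N, or if a joint passes its speed limit or range.

## Working session

There is one attempt and no reset: what is moved stays moved. The work goes in short steps, Python scripts to look and compute and a tool call to move; the robot and the scene stay as the last step left them, time stands still between calls to the robot, and variables do not carry over. Pictures are saved under pics/ and viewed, at most 10 in all, crops included, and the job is handed in when it is done.

Besides the shell and the picture viewer there is one more tool, called after ">>>" as name(argument=value, ...), one argument or row to a line, values as JSON. step_arm: Moves the arm, as the interface text tells. Its arguments: {"type":"object","properties":{"commands":{"type":"array"},"squeeze":{"type":"number"}},"required":["commands"]}

```bash
mkdir -p pics
python3 - <<'E'
from station import monitor, eyes
import cv2,numpy as np
o=monitor.get_obs();print(o['t'],o['tool_pos'],o['tool_rot'],o['opening'])
for n in('top','side'):
    cv2.imwrite(f'pics/{n}0.png',eyes.get_image(n)[:,:,::-1]);c=eyes.camera_info(n);print(n,np.round(c['camera_matrix'],1).tolist(),np.round(c['extrinsics'],3).tolist())
E
```

```text
0.0 [ 0.25064616 -0.57224492  0.40346104] [-3.07287557e+00 -6.43432347e-01  3.14691878e-04] 0.08550400614445107
top [[416.8, 0.0, 324.8], [0.0, 416.8, 198.0], [0.0, 0.0, 1.0]] [[-0.019, -0.998, 0.066, 0.455], [-1.0, 0.018, -0.012, -0.014], [0.011, -0.066, -0.998, 1.174], [0.0, 0.0, 0.0, 1.0]]
side [[406.2, 0.0, 320.1], [0.0, 406.2, 200.8], [0.0, 0.0, 1.0]] [[-0.894, -0.306, 0.326, 0.088], [-0.447, 0.623, -0.642, 0.808], [-0.007, -0.72, -0.694, 0.964], [0.0, 0.0, 0.0, 1.0]]
```

View pics/top0.png

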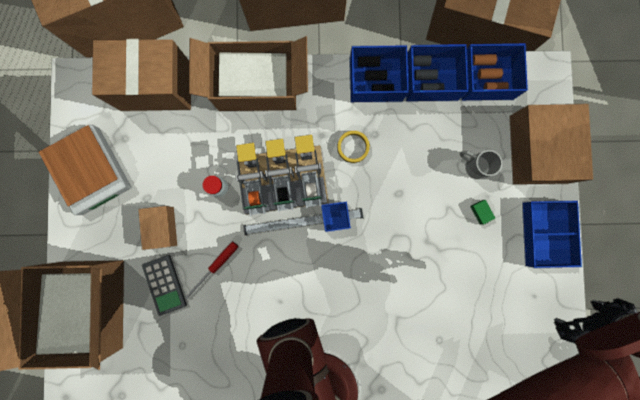

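View pics/side0.png

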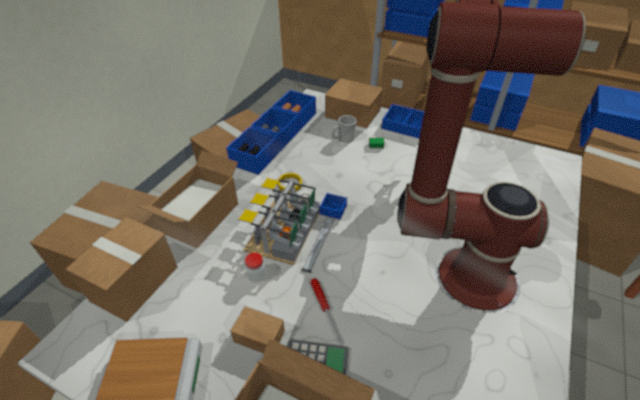

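The orange wheel (top picture ~252,198) is in the left lane, the pads are at about (247,151), (276,148) and (303,144), and the tray is at about (335,216). Next I measure them by ray casting.

```bash
cat > h.py <<'E'
from station import monitor, eyes
import cv2,numpy as np
from scipy.spatial.transform import Rotation as R
def ray(n,uv,z):
    c=eyes.camera_info(n);K=np.array(c['camera_matrix']);E=np.array(c['extrinsics'])
    d=E[:3,:3]@np.linalg.solve(K,[uv[0],uv[1],1]);o=E[:3,3];return o+d*(z-o[2])/d[2]
def blobs(im,lo,hi,x0,y0,x1,y1,amin=30):
    h=cv2.cvtColor(im,cv2.COLOR_RGB2HSV);m=cv2.inRange(h,lo,hi);k=np.zeros_like(m);k[y0:y1,x0:x1]=m[y0:y1,x0:x1]
    n,_,s,c=cv2.connectedComponentsWithStats(k);return [(c[i],s[i].tolist()) for i in range(1,n) if s[i][4]>amin],k
def totool(p):
    o=monitor.get_obs();return R.from_rotvec(o['tool_rot']).inv().apply(np.array(p)-o['tool_pos'])*1000
E
python3 - <<'E'
from h import *
im=eyes.get_image('top')
b,_=blobs(im,(20,120,100),(35,255,255),225,125,325,170)
for c,s in b: print('pad',c,s,ray('top',c,.121).round(4))
b,m=blobs(im,(105,120,40),(130,255,255),300,190,375,245)
for c,s in b: print('tray',c,s,ray('top',c,.045).round(4), cv2.minAreaRect(cv2.findNonZero(m)))
b,_=blobs(im,(5,150,100),(18,255,255),235,180,270,220,8)
for c,s in b: print('or',c,s,ray('top',c,.09).round(4))
print(R.from_rotvec(monitor.get_obs()['tool_rot']).as_matrix().round(3))
x=im[120:250,220:380]
cv2.imwrite('pics/c1.png',cv2.resize(x[:,:,::-1],None,fx=4.8,fy=4.5,interpolation=cv2.INTER_CUBIC))
E
```

```text
pad [304.14381271 144.0367893 ] [295, 135, 20, 19, 299] [0.6634 0.0231 0.121 ]
pad [275.11184211 148.13815789] [266, 139, 20, 19, 304] [0.6541 0.0972 0.121 ]
pad [246.03908795 152.21498371] [237, 143, 20, 20, 307] [0.6448 0.1711 0.121 ]
tray [335.46897547 216.04906205] [322, 202, 29, 29, 693] [ 0.48  -0.056  0.045] ((335.4300231933594, 216.00999450683594), (27.0114803314209, 26.02153205871582), 81.8698959350586)
or [253.71681416 197.42477876] [249, 191, 11, 13, 113] [0.5314 0.1574 0.09  ]
[[ 0.916  0.401 -0.   ]
 [ 0.401 -0.916  0.002]
 [ 0.    -0.002 -1.   ]]
```

View pics/c1.png

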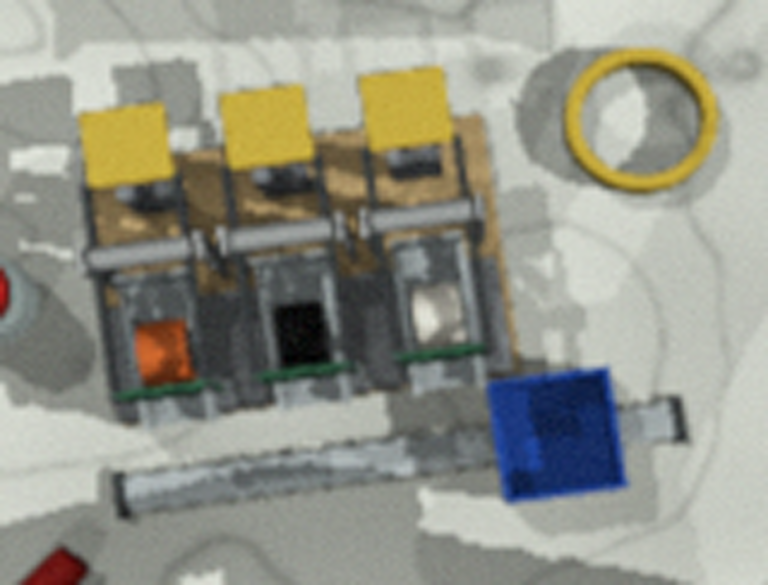

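The tray sits at a joint value of about 0.02 and the dispenser is turned 0.125 rad, with its origin near (0.563, 0.086). I move the closed gripper to the right of the tray.

>>> step_arm(
  commands=[
    [0,[20,-16,0],2],
    [0,[58,-47,0],4],
    [0,[102,-82,0],6],
    [0,[146,-117,0],8],
    [0,[190,-153,0],10],
    [0,[234,-188,0],12],
    [0,[278,-223,0],14],
    [0,[322,-259,0],16],
    [0,[356,-286,0],16.4],
    [0,[376,-302,20],16.4],
    [0,[382,-307,60],16.4],
    [0,[382,-307,100],16.4],
  ],
)

```text
t: 1.65
tool_pos: [0.4777, -0.1371, 0.3037]
tool_rot: [3.135, 0.201, 0.001]
contact_force: [0.2, -0.0, 0.0]
opening: 0.0
grip_force: 0.0
```

```bash
python3 - <<'E'
from h import *
o=monitor.get_obs();print(o['t'],o['tool_pos'],o['opening'],o['contact_force'])
print(R.from_rotvec(o['tool_rot']).as_matrix().round(3))
print(totool([.478,-.137,.203]))
for n,(a,b,c,d) in dict(top=(120,300,220,420),side=(130,300,230,430)).items():
    x=eyes.get_image(n)[a:b,c:d,::-1]; cv2.imwrite(f'pics/{n}2.png',cv2.resize(x,None,fx=3,fy=3,interpolation=cv2.INTER_CUBIC))
E
python3 -c "
import cv2,numpy as np
a=cv2.imread('pics/top2.png')[:,:];b=cv2.imread('pics/side2.png')
h=cv2.resize(a,(400,360));g=cv2.resize(b,(400,340));h=h[:340];cv2.imwrite('pics/both2.png',np.hstack([h,g]))"
```

```text
1.65 [ 0.47767473 -0.13714944  0.30372264] 4.7035058291926305e-05 [ 0.23723448 -0.02941027  0.00118585]
[[ 0.992  0.128  0.001]
 [ 0.128 -0.992 -0.   ]
 [ 0.001  0.    -1.   ]]
[  0.27631466  -0.13641553 100.72280094]
```

View pics/both2.png

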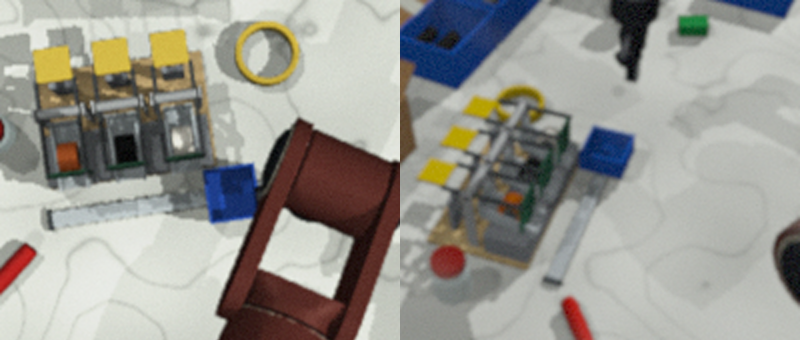

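The gripper hangs clear to the right of the tray. I descend and push, stopping short for a look.

>>> step_arm(
  commands=[
    [0,[0,0,40],0],
    [0,[0,0,80],0],
    [0,[0,0,100],0],
    [0,[0,-8,100],0],
    [0,[0,-18,100],0],
    [0,[0,-30,100],0],
    [0,[0,-45,100],0],
    [0,[0,-60,100],0],
    [0,[0,-75,100],0],
    [0,[0,-90,100],0],
    [0,[0,-100,100],0],
    [0,[0,-105,100],0],
  ],
)

```text
t: 3.25
tool_pos: [0.464, -0.0331, 0.2044]
tool_rot: [-3.135, -0.2, 0.001]
contact_force: [0.6, -2.0, 1.3]
opening: -0.0001
grip_force: 1.2
```

>>> step_arm(
  commands=[
    [0,[0,-8,0],0],
    [0,[0,-20,0],0],
    [0,[0,-35,0],0],
    [0,[0,-50,0],0],
    [0,[0,-65,0],0],
    [0,[0,-80,0],0],
    [0,[0,-92,0],0],
    [0,[0,-100,0],0],
    [0,[0,-105,0],0],
    [0,[0,-105,0],0],
  ],
)

```text
t: 4.5
tool_pos: [0.4507, 0.0707, 0.2046]
tool_rot: [-3.134, -0.199, 0.002]
contact_force: [-0.3, 0.0, 0.4]
opening: -0.0004
grip_force: 0.0
```

Run:
```python
from h import *
o=monitor.get_obs();print(o['t'],o['tool_pos'],o['contact_force'])
im=eyes.get_image('top');s=eyes.get_image('side')
a=cv2.resize(im[120:280,210:370,::-1],(400,400),interpolation=cv2.INTER_CUBIC);b=cv2.resize(s[150:310,220:380,::-1],(400,400),interpolation=cv2.INTER_CUBIC)
cv2.imwrite('pics/both3.png',np.hstack([a,b]))
```

```text
4.5 [0.45074617 0.07070539 0.20459941] [-0.26491589  0.01168782  0.38458652]
```

View pics/both3.png

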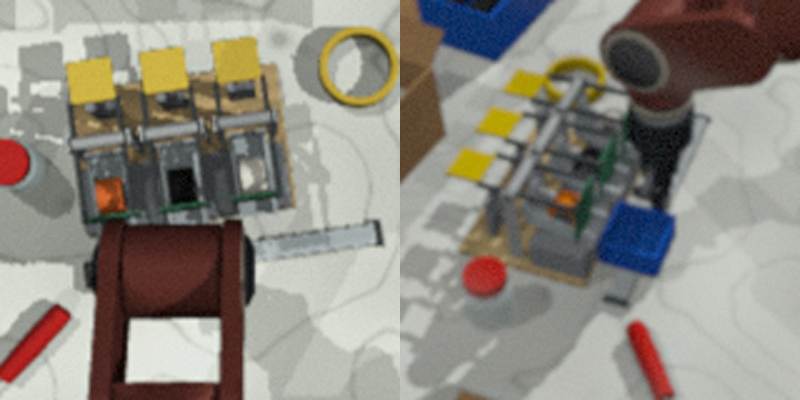

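The tray is now between the middle and left lanes, about 25 mm short by my numbers. I push on slowly, then back off and up to measure it.

>>> step_arm(
  commands=[
    [0,[0,-5,0],0],
    [0,[0,-11,0],0],
    [0,[0,-17,0],0],
    [0,[0,-21,0],0],
    [0,[0,-23,0],0],
    [0,[0,-23,0],0],
    [0,[0,-15,0],0],
    [0,[0,10,0],0],
    [0,[0,60,0],0],
    [0,[0,110,-20],0],
    [0,[0,160,-60],0],
    [0,[0,180,-100],0],
  ],
)

```text
t: 6.1
tool_pos: [0.4735, -0.1109, 0.3057]
tool_rot: [-3.135, -0.194, 0.0]
contact_force: [0.8, 1.0, 0.2]
opening: -0.0001
grip_force: 0.0
```

Run:
```python
from h import *
o=monitor.get_obs();print(o['t'],o['tool_pos'],o['contact_force'])
im=eyes.get_image('top')
b,m=blobs(im,(105,120,40),(130,255,255),225,190,375,255)
org=np.array([.5628,.0857]);u=np.array([.992,.125]);v=np.array([-.125,.992])
for c,s in b:
    p=ray('top',c,.045);d=p[:2]-org;print('tray',c,s,p.round(4),d@u,d@v)
for q in cv2.boxPoints(cv2.minAreaRect(cv2.findNonZero(m))):
    d=ray('top',q,.049)[:2]-org;print(q,d@u,d@v)
a=cv2.resize(im[120:270,210:410,::-1],(800,600),interpolation=cv2.INTER_CUBIC)
cv2.imwrite('pics/t4.png',a)
```

```text
6.1 [ 0.47347773 -0.11086875  0.30570196] [0.77425479 1.03882327 0.19652364]
tray [262.56431535 226.77040111] [248, 212, 30, 30, 723] [0.4548 0.1413 0.045 ] -0.10022354246700657 0.06867771262656092
[247.2 215.4] -0.06410972586877609 0.10490367698064852
[274.08 211.56] -0.06421330491805374 0.03199732988100651
[277.86    238.01999] -0.1360266566910637 0.031597633178526374
[250.98001 241.85999] -0.13582985111446566 0.10420784812895867
```

View pics/t4.png

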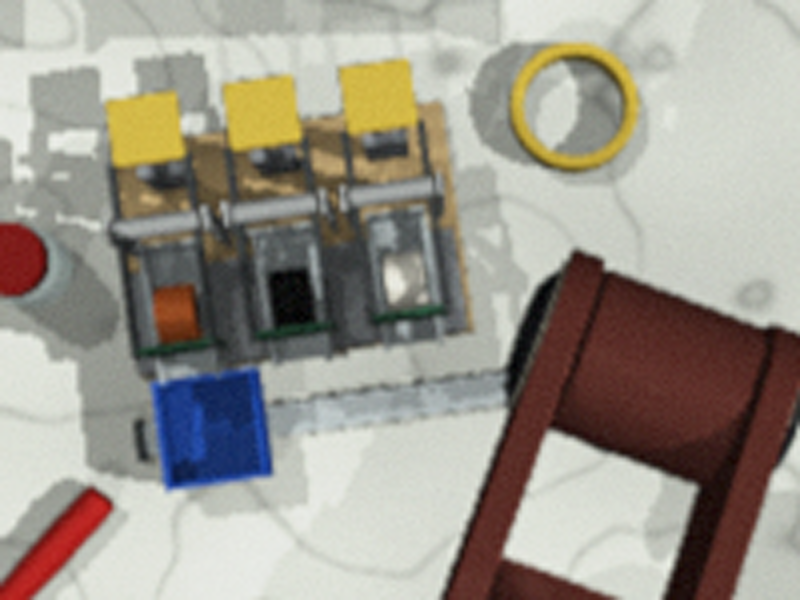

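The tray centre is at dispenser y ≈ +0.069, about 6 mm from the lane middle and within tolerance, with nothing else disturbed. Now I go high over to the left pad.

>>> step_arm(
  commands=[
    [0,[0,0,-30],0],
    [0,[5,-6,-70],0],
    [0,[25,-32,-80],0],
    [0,[55,-70,-80],0],
    [0,[90,-114,-80],0],
    [0,[125,-159,-80],0],
    [0,[160,-203,-80],0],
    [0,[185,-235,-80],0],
    [0,[200,-254,-80],0],
    [0,[204,-259,-80],0],
    [0,[204,-259,-70],0],
    [0,[204,-259,-50],0],
  ],
)

```text
t: 7.65
tool_pos: [0.6433, 0.1735, 0.3546]
tool_rot: [-3.135, -0.197, -0.003]
contact_force: [-0.7, 0.3, -0.1]
opening: 0.0001
grip_force: 0.0
```

Run:
```python
from h import *
print(totool([.6435,.171,.294]), monitor.get_obs()['contact_force'])
s=eyes.get_image('side');im=eyes.get_image('top')
cv2.imwrite('pics/s5.png',cv2.resize(s[130:290,200:380,::-1],(675,600),interpolation=cv2.INTER_CUBIC))
```

```text
[-0.20417175  2.48147067 60.63397928] [-0.68365875  0.28684008 -0.11855389]
```

View pics/s5.png

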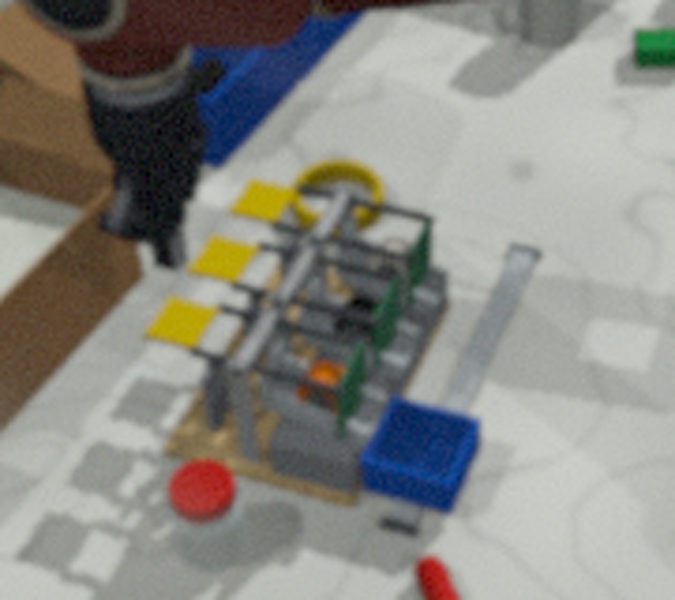

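The tips hang about 60 mm above the left pad. I press.

>>> step_arm(
  commands=[
    [0,[0,2,25],0],
    [0,[0,2,45],0],
    [0,[0,2,57],0],
    [0,[0,2,65],0],
    [0,[0,2,72],0],
    [0,[-1,2,79],0],
    [0,[-2,2,85],0],
    [0,[-2,2,89],0],
    [0,[-2,2,91],0],
    [0,[-2,2,92],0],
    [0,[-2,2,92],0],
    [0,[-2,2,92],0],
  ],
)

```text
t: 9.25
tool_pos: [0.643, 0.1725, 0.2664]
tool_rot: [-3.135, -0.199, -0.009]
contact_force: [-1.4, 0.2, 8.5]
opening: -0.0003
grip_force: 3.4
```

Run:
```python
from h import *
o=monitor.get_obs();print(o['t'],o['tool_pos'],o['contact_force'])
s=eyes.get_image('side')
cv2.imwrite('pics/s6.png',cv2.resize(s[130:290,200:380,::-1],(675,600),interpolation=cv2.INTER_CUBIC))
```

```text
9.25 [0.64298377 0.17250668 0.26635781] [-1.41547066  0.19276102  8.45187746]
```

View pics/s6.png

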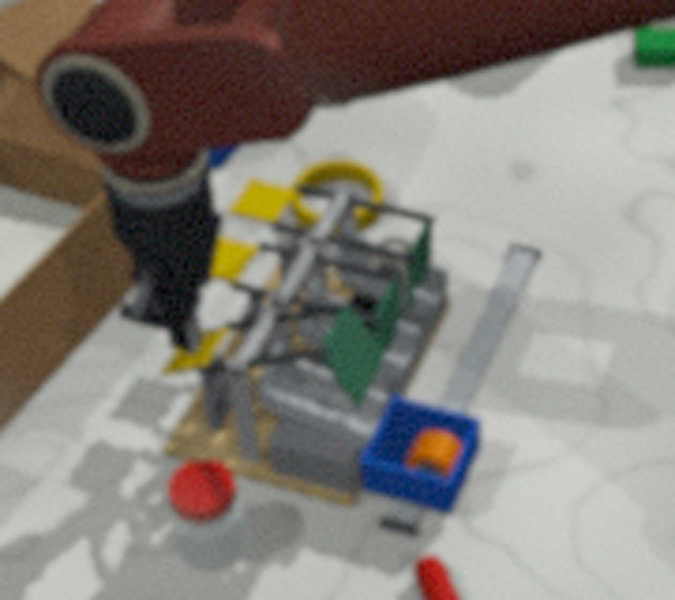

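The left gate is up and the orange wheel is in the tray (crop 435,450). I hold a moment, then release slowly and rise.

>>> step_arm(
  commands=[
    [0,[0,0,0],0],
    [0,[0,0,0],0],
    [0,[0,0,-5],0],
    [0,[0,0,-12],0],
    [0,[0,0,-19],0],
    [0,[0,0,-26],0],
    [0,[0,0,-33],0],
    [0,[0,0,-45],0],
    [0,[0,0,-70],0],
    [0,[0,0,-100],0],
    [0,[0,0,-120],0],
    [0,[0,0,-120],0],
  ],
)

```text
t: 10.8
tool_pos: [0.6418, 0.1723, 0.3845]
tool_rot: [-3.135, -0.199, -0.004]
contact_force: [0.5, 1.3, -0.4]
opening: 0.0001
grip_force: 0.0
```

Run:
```python
from h import *
o=monitor.get_obs();print(o['t'],o['tool_pos'],o['contact_force'])
s=eyes.get_image('side')
cv2.imwrite('pics/s7.png',cv2.resize(s[130:290,200:380,::-1],(675,600),interpolation=cv2.INTER_CUBIC))
```

```text
10.8 [0.64180363 0.17226912 0.3845125 ] [ 0.48585837  1.31756936 -0.43037895]
```

View pics/s7.png

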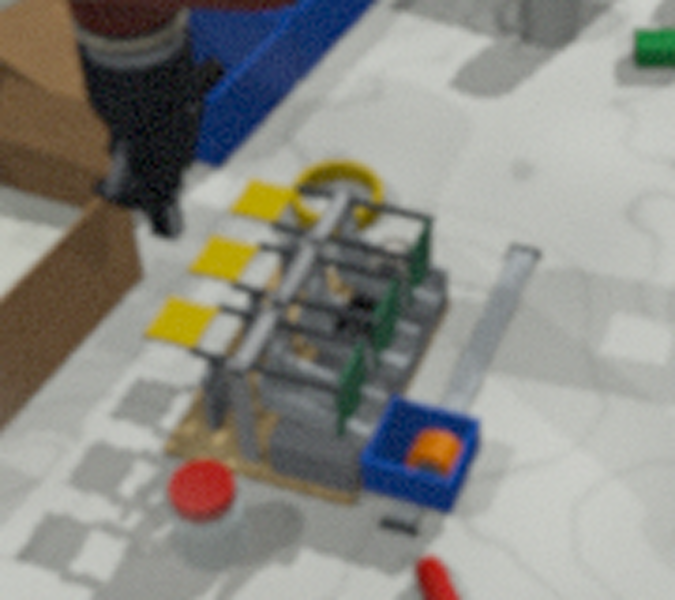

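The levers are all up, the orange wheel rests in the tray at the same pixel as before (435,450), and the arm is clear.

```bash
python3 -c "
from station import finish_job
print(finish_job())"
```

```text
the job is handed in; nothing more can be done
None
```

The job is handed in at about 11 s of robot time: the orange wheel rests in the tray in front of the left lane, the levers are back up, nothing else on the bench looked disturbed in the last pictures, and the verdict was not shown.

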